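Right the toppled bottles under the bar-cart lamp

ROBOT

A 7-joint arm with a two-finger parallel gripper is mounted at the origin on the work surface. World frame = base frame: x ahead of the robot, y to its left, z up, the work surface at z = 0. Lengths are in m, angles in degrees, forces in N, time in s.
With the tool pointing down it reaches from about 0.425 to 0.875 m from the base axis. Payload 4.7 kg.
Tool frame: the origin (TCP) lies at the very end of the fingers, on their centre line; the grasp point (between the pads) lies 19 mm behind it; z points along the fingers, y is the line along which they close (so a half turn about z gives the same grasp; the last joint's range is limited). The gripper opens to 87 mm and grips with 3 to 60 N. Pads are 19 mm wide; open, the fingers measure 117 mm over their backs; the gripper's body (75 mm by 190 mm) begins 51 mm behind the grasp point.
Start: joints at [77.642, 18.392, -4.016, 83.108, 1.295, 78.541, -3.26], TCP at [0.148, -0.633, 0.223] pointing down, gripper open.
Joint ranges: [-163.93, 163.93], [-17.29, 119.83], [-79.2, 71.16], [3.27, 140.29], [-89.18, 269.18], [5.43, 117.66], [-154.24, 154.24]. Speed limits (degrees/s): [147.25, 147.25, 180, 180, 180, 180, 180].

INTERFACE

Orientations are given as [roll, pitch, yaw] about the fixed x, y, z axes, in that order (R = Rz(yaw) Ry(pitch) Rx(roll)).
In Python, from cell import get_obs, cams, ticket, finder gives the robot as it stands.
- The arm moves only by the shell command python3 -m creep 'ROWS' [FORCE]. ROWS is text: rows parted by semicolons, each of 5 numbers parted by spaces: the shift along the world's x, y, z in m, then the turn about the world's z in degrees, then the finger opening in m, from 0 to 0.087. A call has 1 to 8 rows; each row shifts and turns the commanded pose from where the row before left it; what a row does not reach is not made up. A row lasts 1/8 s, in which the tool goes at most 62.5 mm and 10.7 degrees, less where a joint would pass 70% of its speed; a pose out of reach is approached as far as the arm can. A call with a gripper value outside its range is refused whole. The fingers move at their own pace and stop on an object; FORCE is the grip in N (left out, the last holds). Time passes only in rows, so rows that do not move let the fingers close. It gives the time, the measured TCP pose, the force, the opening and the grip force at its end, in the units of the state.
- get_obs(): the state, without advancing time (a new reading comes with each control period).
- cams.read_camera(name): name is "scene" or "top" or "wrist"; returns the picture (400x640x3 uint8, red, green, blue); there is no depth.
- cams.calibration(name): a dict with "fx", "fy", "cx", "cy" (pixels), "extrinsics" (4x4, takes a point from world to camera coordinates). Camera axes: x right, y down, z forward; pixel columns grow to the right and rows downward; lengths in m; the calibration is good to about 2 mm. A picture is of the moment at which its call begins: read the wrist's pose just before it. calibration takes no time and is no camera call; for the wrist camera it gives the pose at the moment of the call.
- ticket.sign_off(): hands the job in; it is judged then, once.
Trained networks look in the newest picture that a camera, given by its name, has taken for a name from the list of things; names that differ only in an ending like _2 or _b are one class to them, and where a whole thing is asked for, a point or a joint stands for the part that bears it (a point fixed in the world has none). Each returns a list of dicts, best first, with "p" (0 to 1); they miss things now and then, are a little off and sometimes report something else, mostly with a low value. They report only what shows in the picture. A call takes as long as a camera call.
- finder.masks_of(name, camera): "mask" (400x640 bool, what is visible of it) and "xy" ([column, row] in pixels, amid what is visible of it).
- finder.tip_of(name, camera): "xy" ([column, row] in pixels: a listed point, or the origin of a listed thing).
The state is a dict: "time_s": time; "qpos": joint angles; "joint_velocities": joint speeds; "effort": joint torques, N m; "tool_pos": TCP position; "tool_rot": TCP orientation; "force": force on the tool from outside, world axes, zero at the start; "wrist_torque": the same for the moment, N m; "grip_width": finger opening in m; "grasp_force": force on a finger pad.
Only numpy, scipy, OpenCV 4.12 (cv2) and the standard library are available. Lean on these libraries where they do the work, as an engineer would, in place of code of your own. Each camera call takes 0.05 s, during which the arm holds its last target. There are 200 camera calls.

TASK

Two square bottles have toppled in the two lanes of the marble display tray. First fold the lamp arm back along the tray's far edge, all the way, to clear the work; then stand the two bottles upright, setting them down gently without dropping them, one wholly on each of the two cork rounds, and leave the other pieces standing where they are. When both bottles stand, swing the lamp arm out over the tray again, as far as it goes.

Things in the scene. Friction and masses are not known exactly. Their poses are not given: they have to be found in the camera images.
- amber_bottle: Square amber glass bottle, brass cap: body 50 x 50 x 104 mm, round neck, cap 32 mm wide; 155 mm long, 0.32 kg. Origin on its long axis, 70 mm from the base end (near the centre of mass). x axis: base to cap; y, z normal to the flat sides. Starts lying flat across the tray; standing, x is up and the origin 70 mm above the tray floor. Cap roughly to the left (+y).
- green_bottle: Square green glass bottle, black cap: body 50 x 50 x 104 mm, round neck, cap 32 mm wide; 155 mm long, 0.32 kg. Origin on its long axis, 70 mm from the base end (near the centre of mass). x axis: base to cap; y, z normal to the flat sides. Starts lying flat across the tray; standing, x is up and the origin 70 mm above the tray floor. Cap roughly to the right (-y).
- tray: Fixed marble tray with a brass lip: from x = -204 to 244 mm and y = -334 to 334 mm of its origin, which is on the underside; floor 12 mm above that, lip 6 mm above the floor. A like 6 mm strip along y = 0 parts it into two lanes front to back (along x). In each lane (y = -150, 150) a piece stands at x = -150 and one at x = 155 mm, a cork round at x = 0.
- spot_left (a point): Centre of the left (+y) cork round, 120 mm in diameter, flush in the tray floor; the point is on the floor, z up, axes parallel to the tray's.
- spot_right (a point): Centre of the right (-y) cork round, 120 mm in diameter, flush in the tray floor; the point is on the floor, z up, axes parallel to the tray's.
- lamp_arm (a joint): Angle of the lamp arm about its upright post, rad. 0 (a stop): folded back, lying along the tray's far edge, pointing along the tray's -y. It grows as the arm swings clockwise seen from above, towards the robot; 1.0 (the other stop): out over the left lane. It stays where left.
- lamp_hinge (a point): Point on the axis of the lamp's brass post (18 mm in diameter, 68 mm foot), at the height of the arm's centreline (247 mm above the work surface); the post stands at tray x = 190, y = 290 mm, and ends 15 mm above this point.
- lamp_knob (a point): Black round upright knob on the lamp arm, 18 mm in diameter. The point is on the knob's axis, 15 mm below its top and 30 mm above the arm's centreline, 170 mm from the hinge axis. Arm: 14 mm brass bar, 300 mm long, a flat light 30 mm wide under its outer half (down to 17 mm below the centreline).
- highball: Bystander: blue glass highball, 66 mm in diameter at the rim, 135 mm tall; origin at the centre of its foot, z up.
- dispenser: Bystander: steel push-top toothpick dispenser, 64 mm in diameter, 114 mm tall; origin at the centre of its foot, z up.
- tins: Bystander: two nested steel shaker tins, 80 mm in diameter at the rim, 135 mm tall; origin at the centre of the foot, z up.
- sugar_bowl: Bystander: small white ceramic bowl, 76 mm in diameter, 55 mm tall; origin at the centre of its foot, z up.

How it is judged (in metres and radians):
On the way, in this order (a step that is already met when the one before it is completed fails the run):
1. the lamp arm is folded back along the far edge of the tray (value of joint lamp_arm below 0.2 rad), for 0.2 s.
2. with the lamp arm still back, both bottles stand upright and released, one on each cork round (((angle between each of amber_bottle, green_bottle's own x axis and vertical below 0.1 rad and horizontal distance between amber_bottle and spot_left below 0.025 m and z of amber_bottle in the frame of spot_left between 0.064 and 0.076 m and contact force between each of amber_bottle, green_bottle and the fingers below 0.1 N and horizontal distance between green_bottle and spot_right below 0.025 m and z of green_bottle in the frame of spot_right between 0.064 and 0.076 m) or (angle between each of amber_bottle, green_bottle's own x axis and vertical below 0.1 rad and horizontal distance between amber_bottle and spot_right below 0.025 m and z of amber_bottle in the frame of spot_right between 0.064 and 0.076 m and contact force between each of amber_bottle, green_bottle and the fingers below 0.1 N and horizontal distance between green_bottle and spot_left below 0.025 m and z of green_bottle in the frame of spot_left between 0.064 and 0.076 m)) and value of joint lamp_arm below 0.3 rad), for 0.2 s.
3. the lamp arm is swung out over the tray again (value of joint lamp_arm above 0.85 rad), for 0.2 s.
At the end, for the whole second after the job is handed in: Both bottles stand at rest and released, caps up, within 0.1 rad of upright, one on each cork round (axis within 25 mm of its centre); the lamp arm is out over the tray, within 0.15 rad of its stop; the highball, dispenser, tins and bowl stand within 30 mm of where they were (((angle between each of amber_bottle, green_bottle's own x axis and vertical below 0.1 rad and horizontal distance between amber_bottle and spot_left below 0.025 m and z of amber_bottle in the frame of spot_left between 0.064 and 0.076 m and contact force between each of amber_bottle, green_bottle and the fingers below 0.1 N and horizontal distance between green_bottle and spot_right below 0.025 m and z of green_bottle in the frame of spot_right between 0.064 and 0.076 m) or (angle between each of amber_bottle, green_bottle's own x axis and vertical below 0.1 rad and horizontal distance between amber_bottle and spot_right below 0.025 m and z of amber_bottle in the frame of spot_right between 0.064 and 0.076 m and contact force between each of amber_bottle, green_bottle and the fingers below 0.1 N and horizontal distance between green_bottle and spot_left below 0.025 m and z of green_bottle in the frame of spot_left between 0.064 and 0.076 m)) and value of joint lamp_arm above 0.85 rad and linear speed of each of amber_bottle, green_bottle below 0.02 m/s and angle between each of highball, dispenser, tins, sugar_bowl's own z axis and vertical below 0.1 rad and distance of each of highball, dispenser, tins, sugar_bowl from where it was at the start of the episode below 0.03 m); the robot touches nothing.
It fails at once if a bottle is dropped or falls over: moves faster than 0.5 m/s while no finger touches it ((linear speed of amber_bottle above 0.5 m/s and contact force between amber_bottle and the fingers below 0.05 N) or (linear speed of green_bottle above 0.5 m/s and contact force between green_bottle and the fingers below 0.05 N)).
It fails at once if a standing neighbour is knocked over (tilted more than 0.5 rad) (angle between any of highball, dispenser, tins, sugar_bowl's own z axis and vertical above 0.5 rad).
It also fails if it takes over 72 s, if anything falls off the work surface, if the arm or the gripper's body presses on something with over 40 N, if the wrist force passes 120 N, or if a joint passes its speed limit or range.

## Working session

There is one attempt and no reset: what is moved stays moved. The work goes in short steps, Python scripts to look and compute and a shell command to move; the robot and the scene stay as the last step left them, time stands still between calls to the robot, and variables do not carry over. Pictures are saved under pics/ and viewed, at most 14 in all, crops included, and the job is handed in when it is done.

```bash
ls; mkdir -p pics; cat > h.py <<'E'
import numpy as np, cv2
from cell import get_obs, cams, ticket, finder
def ray(c,uv):
    k=cams.calibration(c); E=np.array(k["extrinsics"]); R,t=E[:3,:3],E[:3,3]
    d=R.T@np.array([(uv[0]-k["cx"])/k["fx"],(uv[1]-k["cy"])/k["fy"],1.]); return -R.T@t,d/np.linalg.norm(d)
def at_z(c,uv,z):
    o,d=ray(c,uv); return o+d*(z-o[2])/d[2]
def tri(rays):
    A=sum(np.eye(3)-np.outer(d,d) for o,d in rays); b=sum((np.eye(3)-np.outer(d,d))@o for o,d in rays)
    p=np.linalg.solve(A,b); return p,max(np.linalg.norm(np.cross(p-o,d)) for o,d in rays)
E
python3 - <<'E'
from h import *
np.set_printoptions(precision=4,suppress=True)
for c in ["scene","top"]:
    im=cams.read_camera(c); cv2.imwrite(f"pics/{c}0.png",im[:,:,::-1])
R={}
for c in ["scene","top"]:
    for n in ["amber_bottle","green_bottle","spot_left","spot_right","lamp_hinge","lamp_knob","highball","dispenser","tins","sugar_bowl","tray"]:
        r=finder.tip_of(n,c)
        if r: R.setdefault(n,{})[c]=(r[0]["xy"],round(r[0]["p"],2))
for n,v in R.items():
    print(n,v, tri([ray(c,v[c][0]) for c in v]) if len(v)==2 else "")
print(get_obs())
E
```

```text
pics
amber_bottle {'scene': ([253.8, 218.8], 0.62), 'top': ([407.8, 204.6], 0.6)} (array([ 0.5207, -0.142 ,  0.0077]), np.float64(0.004364468139624469))
green_bottle {'scene': ([368.9, 241.7], 0.75), 'top': ([294.5, 212.0], 0.89)} (array([0.498 , 0.1652, 0.0307]), np.float64(0.0016158940009309423))
spot_left {'scene': ([365.1, 250.8], 0.63), 'top': ([294.2, 209.6], 0.57)} (array([0.5081, 0.164 , 0.0037]), np.float64(0.002070375442011094))
spot_right {'scene': ([260.5, 217.7], 0.64), 'top': ([408.4, 205.1], 0.87)} (array([ 0.5157, -0.134 ,  0.0125]), np.float64(0.004597348001340033))
lamp_knob {'scene': ([361.5, 206.4], 0.88), 'top': ([289.5, 153.3], 0.73)} (array([0.5967, 0.1652, 0.2764]), np.float64(0.004674045333941359))
highball {'scene': ([347.6, 303.8], 0.75), 'top': ([288.5, 150.6], 0.66)} (array([0.6681, 0.1775, 0.0131]), np.float64(0.00388117234088346))
dispenser {'scene': ([373.6, 206.7], 0.97), 'top': ([305.7, 268.9], 0.95)} (array([ 0.3503,  0.1347, -0.0108]), np.float64(0.0010669202117381833))
tins {'scene': ([281.3, 177.5], 0.9)} 
sugar_bowl {'scene': ([226.0, 262.8], 0.87)} 
tray {'scene': ([310.6, 235.4], 0.86), 'top': ([349.1, 208.5], 0.97)} (array([ 0.511 ,  0.0161, -0.0003]), np.float64(0.0025544439304957044))
lamp_hinge {'top': ([224.6, 113.5], 0.55)} 
{'time_s': 1.2, 'qpos': array([77.6425, 18.3936, -4.0164, 83.1093,  1.2962, 78.5404, -3.2599]), 'joint_velocities': array([ 0.0266,  0.0167, -0.0584,  0.0537, -0.1361, -0.0914, -0.0359]), 'effort': array([ -0.0004, -49.1109,  -0.4031, -31.2767,  -0.0638,   0.0337,
         0.    ]), 'tool_pos': array([ 0.148 , -0.6329,  0.2226]), 'tool_rot': array([179.9981,   0.0038,  13.167 ]), 'force': array([-0.0527, -0.1641, -0.3624]), 'wrist_torque': array([-0.0013, -0.0148, -0.0019]), 'grasp_force': 0.0, 'grip_width': 0.08703292144959801}
```

View pics/scene0.png

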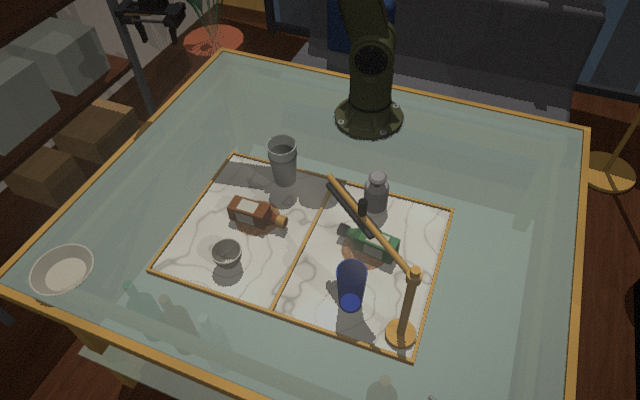

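View pics/top0.png

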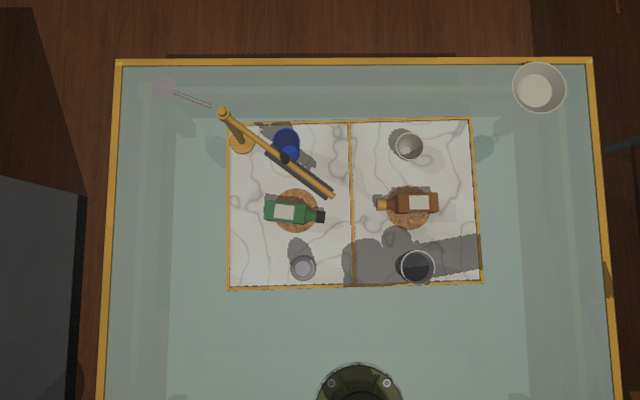

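```bash
python3 - <<'E'
from h import *
np.set_printoptions(precision=4,suppress=True)
px=[(228,123),(469,117),(481,283),(229,289)]
L=np.array([(.244,.334),(.244,-.334),(-.204,-.334),(-.204,.334)])
W=np.array([at_z("top",p,.018)[:2] for p in px]); print(W)
a=L-L.mean(0); b=W-W.mean(0); th=np.arctan2((a[:,0]*b[:,1]-a[:,1]*b[:,0]).sum(),(a*b).sum())
R=np.array([[np.cos(th),-np.sin(th)],[np.sin(th),np.cos(th)]]); t=W.mean(0)-R@L.mean(0)
print("yaw",np.degrees(th),"org",t,"res",W-(L@R.T+t))
for n,p in dict(spotL=(0,.15),spotR=(0,-.15),hinge=(.19,.29),nearL=(-.15,.15),nearR=(-.15,-.15),farL=(.155,.15),farR=(.155,-.15)).items(): print(n,R@np.array(p)+t)
print("amber cap/base",at_z("top",(374,204),.037),at_z("top",(438,202),.037))
print("green cap/base",at_z("top",(325,216),.037),at_z("top",(265,212),.037))
print("hinge px",at_z("top",(222,112),.262),"knob",at_z("top",(284,156),.292),"tip",at_z("top",(333,195),.25))
for n in ["amber_bottle","green_bottle"]:
  for c,z in (("top",.05),("scene",.037)):
    cams.read_camera(c)
    m=finder.masks_of(n,c)[0]["mask"].astype(np.uint8); r=cv2.minAreaRect(cv2.findNonZero(m)); print(n,c,m.sum(),r,[at_z(c,p,.037)[:2] for p in cv2.boxPoints(r)])
E
```

```text
[[ 0.7431  0.3455]
 [ 0.7567 -0.3093]
 [ 0.313  -0.3189]
 [ 0.3004  0.3333]]
yaw 1.2261429763676641 org [0.5083 0.0122] res [[-0.002  -0.0058]
 [-0.0027  0.0072]
 [ 0.0015  0.0072]
 [ 0.0032 -0.0085]]
spotL [0.5051 0.1622]
spotR [ 0.5115 -0.1377]
hinge [0.6921 0.3062]
nearL [0.3551 0.159 ]
nearR [ 0.3616 -0.1409]
farL [0.6601 0.1655]
farR [ 0.6665 -0.1344]
amber cap/base [ 0.5178 -0.0438  0.037 ] [ 0.5223 -0.2107  0.037 ]
green cap/base [0.4871 0.084  0.037 ] [0.4982 0.24   0.037 ]
hinge px [0.6926 0.3069 0.262 ] knob [0.5888 0.1709 0.292 ] tip [0.5134 0.0699 0.25  ]
amber_bottle top 1133 ((406.7887878417969, 203.5081329345703), (21.676280975341797, 61.954193115234375), 87.79740142822266) [array([ 0.5445, -0.0481]), array([ 0.55, -0.21]), array([ 0.4932, -0.21  ]), array([ 0.4877, -0.0491])]
amber_bottle scene 1247 ((257.08258056640625, 213.72479248046875), (61.49244689941406, 25.66974449157715), 16.699243545532227) [array([ 0.5644, -0.207 ]), array([ 0.4821, -0.2316]), array([ 0.4807, -0.0561]), array([ 0.5604, -0.0398])]
green_bottle top 1122 ((293.8077392578125, 212.53848266601562), (61.52122497558594, 21.458009719848633), 7.125016689300537) [array([0.479 , 0.2477]), array([0.5347, 0.2414]), array([0.5139, 0.0821]), array([0.4585, 0.0894])]
green_bottle scene 953 ((367.1992492675781, 239.88758850097656), (63.0458984375, 27.087421417236328), 22.98871612548828) [array([0.5296, 0.0831]), array([0.4454, 0.0796]), array([0.4669, 0.241 ]), array([0.5466, 0.2378])]
```

```bash
python3 -m creep '0.05 0.03 0.015 8 0.05;0.05 0.03 0.015 8 0.05;0.05 0.03 0.015 8 0.05;0.05 0.03 0.015 8 0.05;0.05 0.03 0.015 8 0.05;0.03 0.047 0.015 8 0.05;0.03 0.047 0.015 8 0.05;0.03 0.047 0.015 3 0.05' 20 && python3 -m creep '0.03 0.047 0 0 0.05;0.03 0.047 0 0 0.05;0.03 0.047 0 0 0.05;0 0.055 0 0 0.05;0 0.055 0 0 0.05;0 0.055 0 0 0.05;0 0 0 0 0.05;0 0 0 0 0.05'
python3 - <<'E'
from h import *
im=cams.read_camera("wrist"); cv2.imwrite("pics/w0.png",im[:,:,::-1])
for n in ["lamp_knob","lamp_hinge"]:
    r=finder.tip_of(n,"wrist"); print(n,[(x["xy"],x["p"]) for x in r],at_z("wrist",r[0]["xy"],.277) if r else "")
E
```

```text
time_s: 2.6
tool_pos: [0.4889, -0.3404, 0.3432]
tool_rot: [180.0, 0.0, 72.3]
force: [1.3, -0.7, 0.2]
grip_width: 0.0503
grasp_force: 0.0
time_s: 3.6
tool_pos: [0.578, -0.0367, 0.3427]
tool_rot: [180.0, 0.1, 72.1]
force: [1.0, -0.4, 0.5]
grip_width: 0.0502
grasp_force: 0.0
lamp_knob [] 
lamp_hinge []
```

```bash
python3 -m creep '0.003 0.045 0 0 0.05;0.003 0.045 0 0 0.05;0.003 0.045 0 0 0.05;0 0 0 0 0.05;0 0 0 0 0.05'
cat > look.py <<'E'
import sys; from h import *
n0,names=sys.argv[1],sys.argv[2:]
k=get_obs(); im=cams.read_camera("wrist"); cv2.imwrite(f"pics/{n0}.png",im[:,:,::-1])
for n in names:
    r=finder.tip_of(n,"wrist"); print(n,[(x["xy"],round(x["p"],2)) for x in r],[np.round(at_z("wrist",r[0]["xy"],z)[:2],4) for z in (.277,.037,.012)] if r else "")
E
python3 look.py w1 lamp_knob lamp_hinge green_bottle
```

```text
time_s: 4.38
tool_pos: [0.5875, 0.0972, 0.3423]
tool_rot: [-180.0, 0.1, 72.0]
force: [-0.2, 0.2, -0.1]
grip_width: 0.0499
grasp_force: 0.0
lamp_knob [([296.9, 126.6], 0.69)] [array([0.59  , 0.1677]), array([0.5676, 0.1673]), array([0.5653, 0.1673])]
lamp_hinge [] 
green_bottle [([253.4, 138.2], 0.72)] [array([0.5548, 0.1705]), array([0.4955, 0.1725]), array([0.4893, 0.1727])]
```

View pics/w1.png

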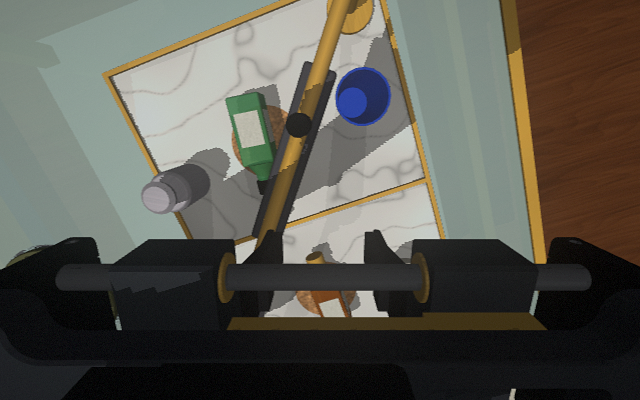

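```bash
python3 -m creep '0.0025 0.036 0 0 0.05;0 0.036 0 0 0.05;0 0 0 0 0.05;0 0 -0.04 0 0.05;0 0 -0.034 0 0.05;0 0 0 0 0.027;0 0 0 0 0.027' && python3 -m creep '0.014 -0.008 0 3 0.027;0.014 -0.007 0 3 0.027;0.014 -0.006 0 3 0.027;0.014 -0.005 0 3 0.027;0.014 -0.003 0 3 0.027;0.014 -0.0025 0 3 0.027;0.014 -0.001 0 0 0.027;0.008 0 0 0 0.027' && python3 -m creep '0.004 0 0 0 0.027;0 0 0 0 0.027'
```

```text
time_s: 5.45
tool_pos: [0.5904, 0.1703, 0.2701]
tool_rot: [179.9, -0.0, 72.1]
force: [0.4, 0.4, 0.1]
grip_width: 0.0372
grasp_force: 0.0
time_s: 6.45
tool_pos: [0.6967, 0.1378, 0.2702]
tool_rot: [179.9, -0.0, 90.1]
force: [-1.2, -0.2, 0.7]
grip_width: 0.0271
grasp_force: 0.6
time_s: 6.7
tool_pos: [0.6998, 0.1389, 0.2691]
tool_rot: [179.9, -0.0, 90.2]
force: [0.0, -1.0, 0.5]
grip_width: 0.0275
grasp_force: 0.0
```

```bash
python3 -m creep '0.003 0 0 0 0.027;0.003 0 0 0 0.027;0 0 0 0 0.027'; python3 - <<'E'
from h import *
cams.read_camera("top"); r=finder.tip_of("lamp_knob","top"); print([(x["xy"],x["p"],at_z("top",x["xy"],.277)) for x in r])
E
```

```text
time_s: 7.08
tool_pos: [0.7037, 0.139, 0.2689]
tool_rot: [-179.8, 0.0, 90.2]
force: [-6.0, -0.7, 2.7]
grip_width: 0.0271
grasp_force: 3.0
[]
```

```bash
python3 -m creep '-0.006 0 0 0 0.06;0 0 0.04 0 0.06;0 0 0.04 0 0.06;-0.05 -0.03 0 0 0.06;-0.06 -0.03 0 0 0.06;-0.06 -0.03 0 0 0.06;-0.02 -0.02 0 0 0.06;0 0 0 0 0.06'
python3 look.py g1 green_bottle spot_left lamp_knob; python3 - <<'E'
from h import *
import pickle
def cap(tag): pickle.dump((get_obs()["tool_pos"],cams.calibration("wrist")),open(f"{tag}.pkl","wb"))
cap("g1")
cams.read_camera("top"); r=finder.tip_of("lamp_knob","top"); print([(x["xy"],x["p"],at_z("top",x["xy"],.277)) for x in r])
E
python3 -m creep '0 -0.05 -0.04 0 0.06;0 0 0 0 0.06;0 0 0 0 0.06'; python3 look.py g2 green_bottle spot_left; python3 -c "
from h import *
import pickle
pickle.dump((get_obs()['tool_pos'],cams.calibration('wrist')),open('g2.pkl','wb'))"
```

```text
time_s: 8.18
tool_pos: [0.517, 0.0304, 0.3493]
tool_rot: [179.9, 0.2, 89.9]
force: [0.2, 0.2, -0.4]
grip_width: 0.0596
grasp_force: 0.0
green_bottle [([309.2, 74.6], 0.56)] [array([0.5077, 0.139 ]), array([0.4973, 0.1708]), array([0.4962, 0.1741])]
spot_left [([316.6, 85.3], 0.6), ([328.4, 255.9], 0.6), ([558.9, 79.6], 0.26)] [array([0.5132, 0.1321]), array([0.5084, 0.1564]), array([0.5079, 0.1589])]
lamp_knob [([562.2, 79.7], 0.76)] [array([0.699 , 0.1372]), array([0.8847, 0.1665]), array([0.9041, 0.1695])]
[([300.8, 106.3], 0.81, array([0.69915892, 0.13722049, 0.277     ]))]
time_s: 8.85
tool_pos: [0.5181, -0.0152, 0.3093]
tool_rot: [-180.0, -0.1, 90.2]
force: [-0.6, -0.2, 0.4]
grip_width: 0.0601
grasp_force: 0.0
green_bottle [([307.2, 36.6], 0.7)] [array([0.5082, 0.108 ]), array([0.4964, 0.1662]), array([0.4951, 0.1723])]
spot_left [([319.7, 44.6], 0.85), ([323.0, 238.9], 0.18)] [array([0.5158, 0.1036]), array([0.5133, 0.1564]), array([0.5131, 0.1619])]
```

View pics/g1.png

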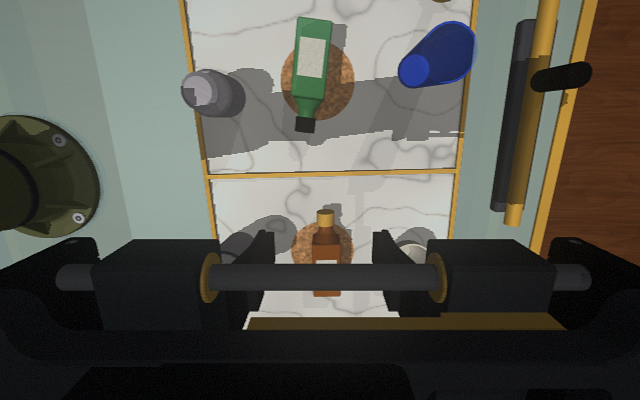

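View pics/g2.png

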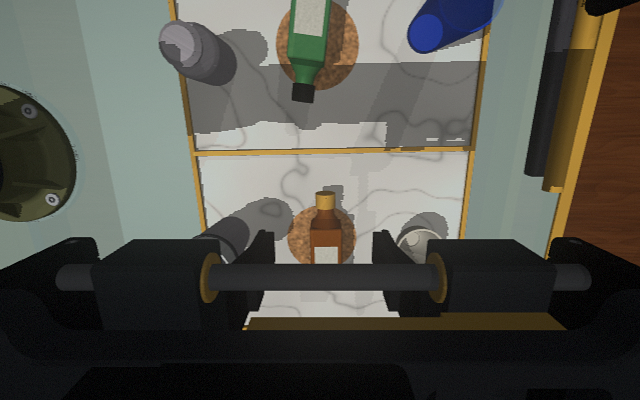

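```bash
python3 - <<'E'
from h import *
import pickle
np.set_printoptions(precision=4,suppress=True)
K={t:pickle.load(open(t+".pkl","rb"))[1] for t in ("g1","g2")}
cal0=cams.calibration
cams_cal=lambda c: K[c] if c in K else cal0(c)
import h
class C: calibration=staticmethod(cams_cal)
h.cams=C
P={"green cap":((306,124),(303,92)),"green end":((305,132),(302,102)),"green capstart":((307,117),(304.5,83)),"amber cap":((325,219),(325,200)),"amber end":((325,210),(325,191)),"corkL":((318,82),(317,45)),"corkR":((322,248),(322,238))}
for n,(a,b) in P.items(): print(n,*tri([ray("g1",a),ray("g2",b)]),[at_z(g,p,z)[:2] for g,p in (("g1",a),("g2",b)) for z in ((.012,) if "cork" in n else (.037,))])
# cork segmentation
for g in ("g1","g2"):
    im=cv2.imread(f"pics/{g}.png"); hsv=cv2.cvtColor(im,cv2.COLOR_BGR2HSV)
    print(g,"cork hsv",hsv[[82 if g=="g1" else 45],[345]])
    m=cv2.inRange(hsv,(5,60,60),(17,190,255))
    for nm,(x0,x1,y0,y1) in dict(L=(270,365,0,135 if g=="g1" else 110),R=(280,365,205 if g=="g1" else 195,264)).items():
        mm=np.zeros_like(m); mm[y0:y1,x0:x1]=m[y0:y1,x0:x1]
        pts=cv2.findNonZero(mm)[:,0]
        W=np.array([at_z(g,p,.012)[:2] for p in pts]); hull=cv2.convexHull(W.astype(np.float32))[:,0]
        print(g,nm,len(pts),"ext",W.min(0),W.max(0),cv2.minEnclosingCircle(W.astype(np.float32)))
E
```

```text
green cap [0.4883 0.0983 0.0026] 0.0008489935952002224 [array([0.4911, 0.0991]), array([0.4897, 0.0955])]
green end [ 0.4857  0.0844 -0.0101] 0.0008335712781695671 [array([0.4894, 0.0866]), array([0.4881, 0.082 ])]
green capstart [0.4912 0.1098 0.0149] 0.0004959841379237577 [array([0.4928, 0.1098]), array([0.492 , 0.1074])]
amber cap [ 0.5227 -0.0756 -0.0022] 0.00012196197718653444 [array([ 0.5225, -0.0615]), array([ 0.5222, -0.0644])]
amber end [ 0.5229 -0.0666 -0.0297] 0.00011376826472585721 [array([ 0.5224, -0.045 ]), array([ 0.5221, -0.0497])]
corkL [ 0.5091  0.1673 -0.0154] 0.00037992045847155966 [array([0.5099, 0.1643]), array([0.5092, 0.1613])]
corkR [ 0.5173 -0.2606 -0.2643] 0.00034151919051136307 [array([ 0.5174, -0.1289]), array([ 0.5177, -0.1402])]
g1 cork hsv [[ 15 126 144]]
g1 L 2210 ext [0.4498 0.1051] [0.568  0.2197] ((0.5083385109901428, 0.16477173566818237), 0.05994800850749016)
g1 R 2076 ext [ 0.4582 -0.1608] [ 0.5765 -0.0512] ((0.517301082611084, -0.11800840497016907), 0.06754861772060394)
g2 cork hsv [[ 14 126 156]]
g2 L 2888 ext [0.4498 0.1004] [0.5686 0.2166] ((0.5089380741119385, 0.16050070524215698), 0.06017841398715973)
g2 R 2846 ext [ 0.4569 -0.1886] [ 0.5754 -0.063 ] ((0.5158938765525818, -0.13035045564174652), 0.06822271645069122)
```

```bash
cat > capm.py <<'E'
import sys,pickle; from h import *
np.set_printoptions(precision=4,suppress=True)
name,tag=sys.argv[1:]
k=cams.calibration("wrist"); im=cams.read_camera("wrist"); cv2.imwrite(f"pics/{tag}.png",im[:,:,::-1])
r=finder.masks_of(name,"wrist")[0]; m=r["mask"]; ys,xs=np.nonzero(m)
s=[(y,xs[ys==y].min(),xs[ys==y].max()) for y in np.unique(ys)]
print(get_obs()["tool_pos"],r["p"],"rows y,xmin,xmax",[tuple(map(int,q)) for q in s[::4]])
pickle.dump((k,s),open(tag+".pkl","wb"))
E
python3 -m creep '0 -0.05 0 0 0.06;0 -0.055 0 0 0.06;0 0 0 0 0.06;0 0 0 0 0.06;0 0 0 0 0.06'; python3 capm.py amber_bottle a1
python3 -m creep '0 -0.04 0 0 0.06;0 -0.04 0 0 0.06;0 0 0 0 0.06;0 0 0 0 0.06;0 0 0 0 0.06'; python3 capm.py amber_bottle a2
```

```text
time_s: 9.62
tool_pos: [0.5182, -0.119, 0.31]
tool_rot: [179.9, -0.0, 90.4]
force: [1.0, 0.4, 0.8]
grip_width: 0.0599
grasp_force: 0.0
[ 0.518  -0.1195  0.3099] 0.86 rows y,xmin,xmax [(124, 315, 335), (128, 315, 336), (132, 315, 336), (136, 315, 336), (140, 317, 334), (144, 317, 334), (148, 317, 335), (152, 314, 337), (156, 312, 340), (160, 310, 342), (164, 309, 343), (168, 309, 343), (172, 308, 343), (176, 309, 343), (180, 309, 343), (184, 310, 343), (188, 310, 343), (192, 310, 343), (196, 310, 343), (200, 310, 343), (204, 310, 343), (208, 310, 343), (212, 310, 342), (216, 310, 342), (220, 310, 342), (224, 310, 342), (228, 311, 322)]
time_s: 10.35
tool_pos: [0.5182, -0.1994, 0.3098]
tool_rot: [180.0, -0.0, 90.3]
force: [0.5, -0.2, -0.7]
grip_width: 0.0601
grasp_force: 0.0
[ 0.518  -0.1998  0.3098] 0.81 rows y,xmin,xmax [(62, 320, 333), (66, 315, 337), (70, 315, 337), (74, 315, 337), (78, 315, 337), (82, 316, 335), (86, 317, 335), (90, 317, 335), (94, 315, 337), (98, 312, 340), (102, 309, 343), (106, 309, 344), (110, 309, 344), (114, 309, 344), (118, 309, 344), (122, 309, 344), (126, 309, 344), (130, 309, 344), (134, 309, 344), (138, 309, 344), (142, 310, 344), (146, 310, 344), (150, 310, 344), (154, 310, 344), (158, 310, 344), (162, 310, 344), (166, 310, 344), (170, 310, 344), (174, 311, 343)]
```

View pics/a2.png

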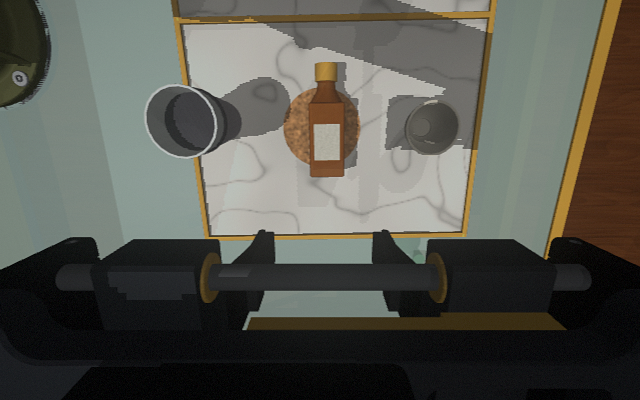

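```bash
cat > tri2.py <<'E'
import sys,pickle,h; from h import *
np.set_printoptions(precision=4,suppress=True)
t1,t2=sys.argv[1:3]; K={t:pickle.load(open(t+".pkl","rb"))[0] for t in (t1,t2)}
class C: calibration=staticmethod(lambda c:K[c])
h.cams=C
for q in sys.argv[3:]:
    n,u1,v1,u2,v2=q.split(","); a,b=(float(u1),float(v1)),(float(u2),float(v2))
    print(n,*tri([ray(t1,a),ray(t2,b)]),at_z(t1,a,.037)[:2],at_z(t2,b,.037)[:2],at_z(t2,b,.012)[:2])
E
python3 tri2.py a1 a2 capend,325,123,326,61.5 capstart,325.5,139,326,80.5 should,326,162.5,326.5,102.5 base,326,230,327,176.5
python3 - <<'E'
from h import *; import pickle,h
K=pickle.load(open("a2.pkl","rb"))[0]
class C: calibration=staticmethod(lambda c:K)
h.cams=C
im=cv2.imread("pics/a2.png"); m=cv2.inRange(cv2.cvtColor(im,cv2.COLOR_BGR2HSV),(5,60,60),(17,190,255)); m[:, :270]=0;m[:,370:]=0;m[:85]=0;m[180:]=0
W=np.array([at_z("w",p,.012)[:2] for p in cv2.findNonZero(m)[:,0]],np.float32); print(W.min(0),W.max(0),cv2.minEnclosingCircle(W))
ys,xs=np.nonzero(m); s=(xs<306)|(xs>347); W=np.array([at_z("w",p,.012)[:2] for p in zip(xs[s],ys[s])],np.float32); print(cv2.minEnclosingCircle(W))
E
```

```text
capend [ 0.5212 -0.0513  0.0467] 0.0003204399500674885 [ 0.521  -0.0515] [ 0.5216 -0.0497] [ 0.5219 -0.0454]
capstart [ 0.5219 -0.0743  0.0389] 3.49476976230464e-05 [ 0.5219 -0.0745] [ 0.5218 -0.0741] [ 0.5221 -0.0712]
should [ 0.5225 -0.1049  0.0674] 7.58536232252197e-05 [ 0.523  -0.1095] [ 0.5228 -0.1035] [ 0.5231 -0.1023]
base [ 0.5237 -0.2035  0.077 ] 0.00025790656058097744 [ 0.524  -0.2196] [ 0.5245 -0.2115] [ 0.5249 -0.2165]
[ 0.4556846  -0.21581404] [ 0.5754729  -0.07741848] ((0.5237391591072083, -0.14825552701950073), 0.07209325581789017)
((0.515435516834259, -0.13966983556747437), 0.060159314423799515)
```

```bash
python3 -m creep '0.001 0.045 0 1 0.06;0.001 0.046 0 0 0.06;0.0015 0.046 -0.04 0 0.06;0 0 -0.05 0 0.06;0 0 -0.05 0 0.06;0 0 -0.05 0 0.06;0 0 0 0 0.06;0 0 0 0 0.06' && python3 -c "
from h import *
o=get_obs();print(o['tool_pos'],o['tool_rot'])"
```

```text
time_s: 11.45
tool_pos: [0.5226, -0.0638, 0.1215]
tool_rot: [179.8, 0.0, 91.2]
force: [1.4, 0.2, 0.3]
grip_width: 0.06
grasp_force: 0.0
[ 0.52258068 -0.06384567  0.12151221] [1.79846837e+02 2.17494621e-02 9.11984341e+01]
```

```bash
python3 -m creep '-0.001 0.001 -0.035 0 0.06;0 0 -0.035 0 0.06;0 0 -0.023 0 0.06;0 0 -0.009 0 0.06;0 0 0 0 0.06;0 0 0 0 0.025;0 0 0 0 0.025;0 0 0 0 0.025' 12 && python3 -m creep '0 0 0 0 0.025;0 0 0 0 0.025'
```

```text
time_s: 12.45
tool_pos: [0.5206, -0.0633, 0.0181]
tool_rot: [179.9, 0.0, 91.2]
force: [-0.2, -0.4, -0.1]
grip_width: 0.0376
grasp_force: 0.0
time_s: 12.7
tool_pos: [0.5205, -0.0632, 0.0178]
tool_rot: [180.0, 0.0, 91.2]
force: [-0.5, -0.3, 2.2]
grip_width: 0.0316
grasp_force: 12.0
```

```bash
python3 -m creep '0 -0.003 0.012 0 0.025;0 -0.0035 0.0123 0 0.025;0 -0.005 0.0115 0 0.025;0 -0.0056 0.0113 0 0.025;0 -0.007 0.0105 0 0.025;0 -0.0074 0.0101 0 0.025;0 -0.0085 0.009 0 0.025;0 -0.0093 0.0087 0 0.025' && python3 -m creep '0 -0.01 0.0075 0 0.025;0 -0.0106 0.0069 0 0.025;0 0 0 0 0.025'
python3 - <<'E'
from h import *
cv2.imwrite("pics/s1.png",cv2.resize(cams.read_camera("scene")[130:300,130:450,::-1],(640,340)))
E
```

```text
time_s: 13.7
tool_pos: [0.5204, -0.113, 0.1036]
tool_rot: [180.0, 0.0, 91.2]
force: [0.7, 1.0, -1.5]
grip_width: 0.0317
grasp_force: 12.0
time_s: 14.08
tool_pos: [0.5206, -0.1343, 0.1181]
tool_rot: [179.9, 0.0, 91.1]
force: [0.3, 0.7, 0.6]
grip_width: 0.0315
grasp_force: 12.0
```

View pics/s1.png

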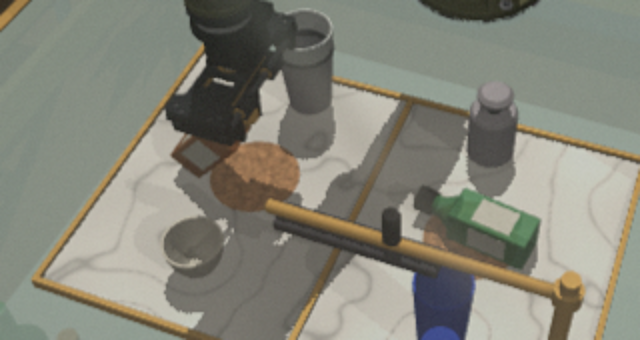

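```bash
python3 -m creep '0 -0.0111 0.0059 0 0.025;0 -0.0117 0.0048 0 0.025;0 -0.0119 0.0038 0 0.025;0 -0.0123 0.0027 0 0.025;0 -0.0125 0.0016 0 0.025;0 -0.0126 0.0006 0 0.025;0 -0.0125 -0.0006 0 0.025;0 -0.0125 -0.0014 0 0.025' && python3 -m creep '0 0 0 0 0.025;0 0 0.005 0 0.025;0 0 0.005 0 0.025;0 0 0 0 0.025;0 0 0 0 0.025'
python3 - <<'E'
from h import *
cv2.imwrite("pics/s2.png",cv2.resize(cams.read_camera("scene")[130:300,130:450,::-1],(640,340)))
E
```

```text
time_s: 15.12
tool_pos: [0.5204, -0.2309, 0.1347]
tool_rot: [180.0, -0.0, 91.2]
force: [2.1, 1.7, 8.7]
grip_width: 0.0312
grasp_force: 11.9
time_s: 15.75
tool_pos: [0.52, -0.23, 0.1446]
tool_rot: [-180.0, 0.0, 91.2]
force: [0.4, -1.0, -2.9]
grip_width: 0.0313
grasp_force: 12.0
```

View pics/s2.png

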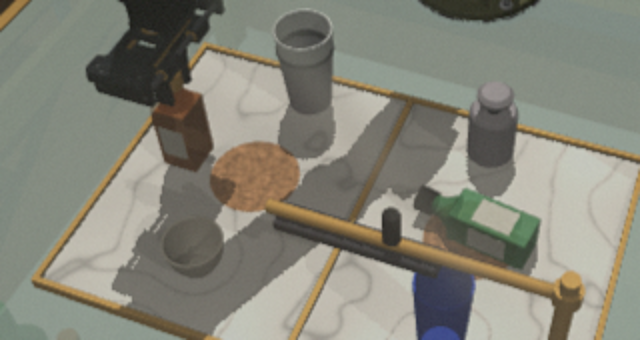

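```bash
python3 -m creep '-0.0005 0.008 0 0 0.025;-0.0005 0.012 0 0 0.025;-0.0005 0.015 0 0 0.025;-0.001 0.016 0 0 0.025;-0.001 0.016 0 0 0.025;-0.001 0.013 0 0 0.025;0 0.008 0 0 0.025;0 0.0035 0 0 0.025' && python3 -m creep '0 0 0 0 0.025;0 0 0 0 0.025;0 0 0 0 0.025;0 0 -0.003 0 0.025;0 0 -0.003 0 0.025;0 0 -0.002 0 0.025;0 0 0 0 0.025'
python3 - <<'E'
from h import *
im=cams.read_camera("scene"); cv2.imwrite("pics/s3.png",im[:,:,::-1])
print([(x["xy"],x["p"],at_z("scene",x["xy"],.082)) for x in finder.tip_of("amber_bottle","scene")])
print([(x["xy"],x["p"],at_z("scene",x["xy"],.012)) for x in finder.tip_of("spot_right","scene")])
m=cv2.imread("pics/s2.png"); m=cv2.inRange(cv2.cvtColor(m,cv2.COLOR_BGR2HSV),(5,60,60),(17,190,255)); m[:,:213]=0;m[:,303:]=0;m[:138]=0;m[214:]=0
W=np.array([at_z("scene",(p[0]/2+130,p[1]/2+130),.012)[:2] for p in cv2.findNonZero(m)[:,0]],np.float32); print(W.min(0),W.max(0),W.mean(0),cv2.minEnclosingCircle(W))
E
```

```text
time_s: 16.8
tool_pos: [0.5158, -0.1382, 0.1448]
tool_rot: [180.0, 0.0, 91.2]
force: [0.2, 0.0, -3.4]
grip_width: 0.0315
grasp_force: 12.0
time_s: 17.68
tool_pos: [0.5156, -0.1386, 0.1365]
tool_rot: [-180.0, -0.0, 91.2]
force: [0.2, -0.8, -3.1]
grip_width: 0.0316
grasp_force: 12.0
[([251.9, 202.0], 0.83, array([ 0.52403152, -0.13969446,  0.082     ]))]
[([259.1, 219.0], 0.79, array([ 0.51985572, -0.13093639,  0.012     ]))]Traceback (most recent call last):
  File "<stdin>", line 6, in <module>
  File "h.py", line 7, in at_z
    o,d=ray(c,uv); return o+d*(z-o[2])/d[2]
        ~~~^^^^^^
  File "h.py", line 4, in ray
    k=cams.calibration(c); E=np.array(k["extrinsics"]); R,t=E[:3,:3],E[:3,3]
ValueError: time passes only in moves, steps and waits
```

```bash
python3 - <<'E'
from h import *; import h
k=cams.calibration("scene")
class C: calibration=staticmethod(lambda c:k)
h.cams=C
m=cv2.imread("pics/s2.png"); m=cv2.inRange(cv2.cvtColor(m,cv2.COLOR_BGR2HSV),(5,60,60),(17,190,255)); m[:,:213]=0;m[:,303:]=0;m[:138]=0;m[214:]=0
W=np.array([at_z("scene",(p[0]/2+130,p[1]/2+130),.012)[:2] for p in cv2.findNonZero(m)[:,0]],np.float32); print(len(W),W.min(0),W.max(0),W.mean(0),cv2.minEnclosingCircle(W))
E
```

```text
4811 [ 0.4568346  -0.19758621] [ 0.57702863 -0.06033666] [ 0.5178139  -0.13714863] ((0.5199253559112549, -0.12729032337665558), 0.07061585038900375)
```

```bash
python3 -m creep '0 0 -0.0015 0 0.025;0 0 -0.0015 0 0.025;0 0 0 0 0.025'
```

```text
time_s: 18.2
tool_pos: [0.5163, -0.1387, 0.1345]
tool_rot: [179.9, 0.0, 91.2]
force: [-0.1, 0.0, 2.2]
grip_width: 0.0312
grasp_force: 12.0
```

```bash
python3 -m creep '0 0 0 0 0.045;0 0 0 0 0.06;0 0 0 0 0.06;0 0 0.02 0 0.06;0 0 0.04 0 0.06;0 0 0.05 0 0.06;0 0 0.05 0 0.06;0 0.04 0.01 0 0.06' && python3 -m creep '-0.005 0.045 0 -3 0.06;-0.005 0.045 0 -3 0.06;-0.005 0.04 0 0 0.06;0 0 0 0 0.06;0 0 0 0 0.06;0 0 0 0 0.06'
python3 capm.py green_bottle c1
python3 - <<'E'
from h import *; import h
np.set_printoptions(precision=4,suppress=True)
cams.read_camera("scene"); cams.read_camera("top")
for c in ("scene","top"):
    print([(x["xy"],x["p"],at_z(c,x["xy"],.082)) for x in finder.tip_of("amber_bottle",c)[:1]])
E
```

```text
time_s: 19.2
tool_pos: [0.5171, -0.1019, 0.3072]
tool_rot: [179.7, 0.2, 90.8]
force: [0.4, 1.3, -0.9]
grip_width: 0.06
grasp_force: 0.0
time_s: 19.95
tool_pos: [0.5009, 0.0297, 0.3035]
tool_rot: [-180.0, 0.0, 85.0]
force: [-0.7, -0.4, -0.1]
grip_width: 0.0599
grasp_force: 0.0
[0.5009 0.0301 0.3036] 0.81 rows y,xmin,xmax [(7, 295, 319), (11, 294, 333), (15, 294, 333), (19, 294, 333), (23, 294, 333), (27, 294, 332), (31, 294, 332), (35, 294, 331), (39, 294, 331), (43, 294, 331), (47, 294, 332), (51, 294, 332), (55, 294, 331), (59, 294, 330), (63, 294, 329), (67, 293, 330), (71, 293, 330), (75, 293, 330), (79, 293, 330), (83, 293, 330), (87, 294, 330), (91, 293, 330), (95, 294, 329), (99, 297, 327), (103, 299, 325), (107, 302, 322), (111, 303, 320), (115, 303, 320), (119, 302, 321), (123, 301, 322), (127, 301, 322), (131, 302, 321), (135, 314, 318)]
[([252.4, 204.6], 0.72, array([ 0.5313, -0.1344,  0.082 ]))]
[]
```

```bash
python3 -m creep '-0.003 0.035 0 0 0.06;-0.003 0.035 0 0 0.06;0 0 0 0 0.06;0 0 0 0 0.06;0 0 0 0 0.06'; python3 capm.py green_bottle c2; python3 - <<'E'
from h import *
cv2.imwrite("pics/s4.png",cv2.resize(cams.read_camera("scene")[130:300,130:450,::-1],(640,340)))
E
```

```text
time_s: 20.88
tool_pos: [0.495, 0.1, 0.3036]
tool_rot: [-180.0, 0.0, 85.0]
force: [0.2, -0.7, 0.3]
grip_width: 0.06
grasp_force: 0.0
[0.4949 0.1003 0.3037] 0.59 rows y,xmin,xmax [(67, 306, 320), (71, 304, 342), (75, 304, 342), (79, 304, 341), (83, 303, 342), (87, 303, 342), (91, 304, 342), (95, 304, 342), (99, 304, 341), (103, 304, 341), (107, 304, 340), (111, 303, 340), (115, 303, 340), (119, 303, 339), (123, 303, 339), (127, 303, 339), (131, 303, 339), (135, 302, 338), (139, 302, 338), (143, 302, 338), (147, 302, 337), (151, 304, 334), (155, 308, 331), (159, 310, 329), (163, 311, 328), (167, 309, 330), (171, 309, 330), (175, 309, 330), (179, 309, 329), (183, 313, 325)]
```

View pics/s4.png

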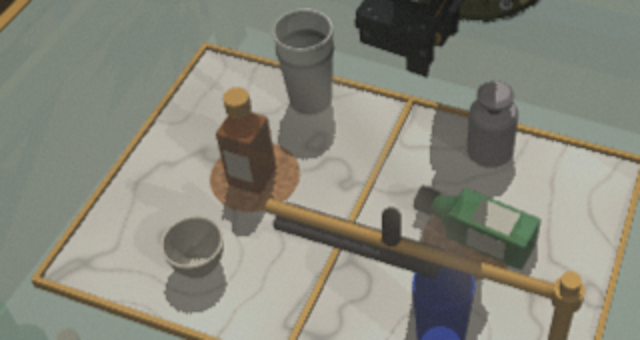

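```bash
python3 tri2.py c1 c2 capend,311.5,133.5,319,183 capstart,311.5,117.5,319.5,165 base,313.5,8,323,68
```

```text
capend [0.4889 0.0848 0.0607] 0.0009532675829306032 [0.4888 0.0837] [0.4871 0.0794] [0.4863 0.0739]
capstart [0.4905 0.106  0.0308] 0.0002693212792097953 [0.491 0.106] [0.4904 0.1069] [0.4897 0.103 ]
base [0.507  0.2377 0.0509] 1.3197367376845963e-05 [0.507  0.2421] [0.5072 0.2398] [0.5075 0.2435]
```

```bash
python3 -m creep '-0.006 -0.006 -0.02 -2 0.06;0 0 -0.05 0 0.06;0 0 -0.05 0 0.06;0 0 -0.05 0 0.06;0 0 -0.03 0 0.06;0 0 0 0 0.06;0 0 0 0 0.06;0 0 0 0 0.06' 12
```

```text
time_s: 22.02
tool_pos: [0.4901, 0.0954, 0.1055]
tool_rot: [179.8, -0.0, 83.1]
force: [-0.4, -0.7, -0.2]
grip_width: 0.06
grasp_force: 0.0
```

```bash
python3 -m creep '-0.001 -0.001 -0.03 0 0.06;0 0 -0.03 0 0.06;0 0 -0.018 0 0.06;0 0 -0.009 0 0.06;0 0 0 0 0.06;0 0 0 0 0.025;0 0 0 0 0.025;0 0 0 0 0.025' 12 && python3 -m creep '0 0 0 0 0.025;0 0 0 0 0.025'
```

```text
time_s: 23.02
tool_pos: [0.4881, 0.0944, 0.0172]
tool_rot: [179.9, 0.0, 83.2]
force: [0.4, -0.5, 0.2]
grip_width: 0.0379
grasp_force: 0.0
time_s: 23.28
tool_pos: [0.488, 0.0943, 0.017]
tool_rot: [180.0, 0.0, 83.2]
force: [0.1, -0.8, 2.3]
grip_width: 0.0317
grasp_force: 12.0
```

```bash
python3 -m creep '0.0004 0.003 0.012 0 0.025;0.0004 0.0035 0.0123 0 0.025;0.0006 0.005 0.0115 0 0.025;0.0007 0.0056 0.0113 0 0.025;0.0008 0.007 0.0105 0 0.025;0.0009 0.0074 0.0101 0 0.025;0.001 0.0085 0.009 0 0.025;0.0011 0.0093 0.0087 0 0.025' && python3 -m creep '0.0012 0.01 0.0075 0 0.025;0.0013 0.0106 0.0069 0 0.025;0.0013 0.011 0.0059 0 0.025;0.0014 0.0116 0.0048 0 0.025;0.0014 0.0118 0.0038 0 0.025;0.0015 0.0122 0.0027 0 0.025;0.0015 0.0124 0.0016 0 0.025;0 0 0 0 0.025'
```

```text
time_s: 24.28
tool_pos: [0.4938, 0.1441, 0.1028]
tool_rot: [180.0, 0.0, 83.2]
force: [0.4, -1.6, -1.6]
grip_width: 0.0315
grasp_force: 12.0
time_s: 25.28
tool_pos: [0.5027, 0.2249, 0.1352]
tool_rot: [-180.0, -0.1, 83.3]
force: [-0.7, -0.5, -0.7]
grip_width: 0.0311
grasp_force: 12.0
```

```bash
python3 -m creep '0.0015 0.0125 0.0006 0 0.025;0.0015 0.0124 -0.0006 0 0.025;0.0015 0.0124 -0.0014 0 0.025;0 0 0 0 0.025;0 0 0.005 0 0.025;0 0 0.006 0 0.025;0 0 0 0 0.025;0 0 0 0 0.025'
python3 - <<'E'
from h import *
cv2.imwrite("pics/s5.png",cv2.resize(cams.read_camera("scene")[130:300,130:450,::-1],(640,340)))
E
```

```text
time_s: 26.28
tool_pos: [0.5078, 0.2602, 0.1449]
tool_rot: [180.0, 0.0, 83.1]
force: [-0.0, 0.7, -4.1]
grip_width: 0.0311
grasp_force: 12.0
```

View pics/s5.png

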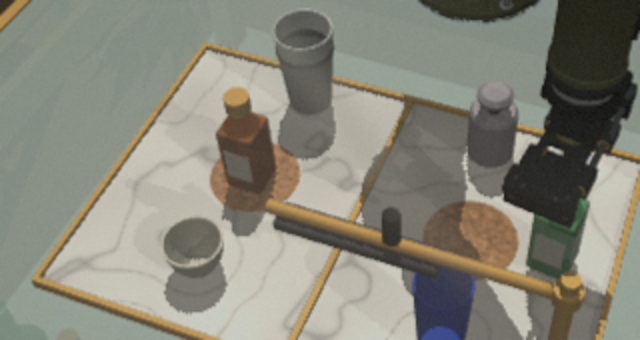

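```bash
python3 -m creep '0.0005 -0.008 0 0 0.025;0.0005 -0.013 0 0 0.025;0.0005 -0.016 0 0 0.025;0 -0.017 0 0 0.025;0 -0.017 0 0 0.025;0 -0.014 0 0 0.025;0 -0.009 0 0 0.025;0 -0.004 0 0 0.025' && python3 -m creep '0 0 0 0 0.025;0 0 0 0 0.025;0 0 0 0 0.025;0 0 -0.003 0 0.025;0 0 -0.003 0 0.025;0 0 -0.0015 0 0.025;0 0 0 0 0.025'
```

```text
time_s: 27.32
tool_pos: [0.5093, 0.1618, 0.145]
tool_rot: [180.0, 0.0, 83.1]
force: [-0.9, -0.7, -3.5]
grip_width: 0.0315
grasp_force: 12.0
time_s: 28.2
tool_pos: [0.5091, 0.1625, 0.1372]
tool_rot: [-180.0, 0.0, 83.2]
force: [-0.5, -0.0, -3.1]
grip_width: 0.0314
grasp_force: 12.0
```

```bash
python3 -m creep '0 0 -0.0015 0 0.025;0 0 -0.001 0 0.025;0 0 0 0 0.025'
```

```text
time_s: 28.58
tool_pos: [0.5092, 0.1625, 0.1349]
tool_rot: [-180.0, 0.0, 83.2]
force: [0.5, -0.7, -3.1]
grip_width: 0.0312
grasp_force: 12.0
```

```bash
python3 -m creep '0 0 -0.001 0 0.025;0 0 -0.001 0 0.025;0 0 0 0 0.025'
```

```text
time_s: 28.95
tool_pos: [0.5095, 0.163, 0.1335]
tool_rot: [180.0, -0.0, 83.2]
force: [-0.8, 0.6, 0.3]
grip_width: 0.0314
grasp_force: 12.0
```

```bash
python3 -m creep '0 0 -0.001 0 0.025;0 0 0 0 0.025' && python3 -m creep '0 0 0 0 0.045;0 0 0 0 0.06;0 0 0 0 0.06;0 0 0.02 0 0.06;0 0 0.04 0 0.06;0 0 0.05 0 0.06;0 0 0.05 0 0.06;0 0 0.04 0 0.05' && python3 -m creep '0 0 0 0 0.05;0 0 0 0 0.05'
python3 - <<'E'
from h import *
cv2.imwrite("pics/s6.png",cv2.resize(cams.read_camera("scene")[130:300,130:450,::-1],(640,340)))
r=finder.tip_of("lamp_knob","scene"); print([(x["xy"],x["p"],at_z("scene",x["xy"],.277)) for x in r])
E
```

```text
time_s: 29.2
tool_pos: [0.5098, 0.1631, 0.1334]
tool_rot: [179.9, -0.0, 83.2]
force: [-2.5, 0.2, 7.6]
grip_width: 0.0314
grasp_force: 12.0
time_s: 30.2
tool_pos: [0.5094, 0.1631, 0.3357]
tool_rot: [179.8, -0.0, 83.2]
force: [0.2, -0.1, -0.0]
grip_width: 0.0556
grasp_force: 0.0
time_s: 30.45
tool_pos: [0.5091, 0.1626, 0.3323]
tool_rot: [180.0, 0.0, 83.2]
force: [-0.5, 0.9, -0.5]
grip_width: 0.0507
grasp_force: 0.0
[([327.0, 241.9], 0.86, array([0.70003627, 0.13866124, 0.277     ]))]
```

View pics/s6.png

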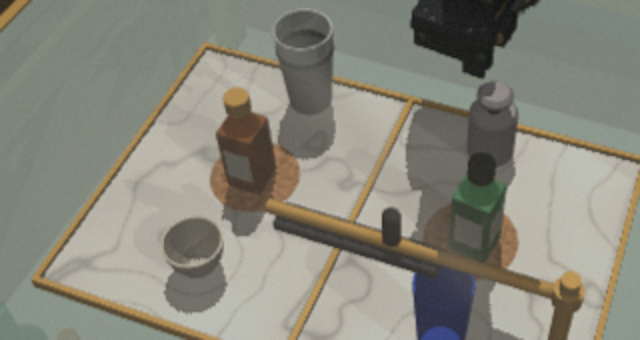

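```bash
python3 -m creep '0.045 -0.006 0.01 2 0.05;0.05 -0.007 0 2 0.05;0.05 -0.007 0 2 0.05;0.045 -0.005 0 2 0.05;0 0 0 0 0.05;0 0 0 0 0.05;0 0 -0.035 0 0.05;0 0 -0.037 0 0.05' && python3 -m creep '0 0 0 0 0.03;0 0 0 0 0.027;0 0 0 0 0.027'
```

```text
time_s: 31.55
tool_pos: [0.6982, 0.1385, 0.271]
tool_rot: [179.8, 0.0, 91.2]
force: [0.1, 0.7, -0.1]
grip_width: 0.0501
grasp_force: 0.0
time_s: 31.92
tool_pos: [0.6997, 0.1382, 0.2726]
tool_rot: [179.8, -0.0, 91.2]
force: [0.6, -0.1, -0.0]
grip_width: 0.0304
grasp_force: 0.0
```

```bash
python3 -m creep '-0.012 0 -0.003 -5 0.027;-0.0125 0.0005 0 -5 0.027;-0.0168 0.0025 0 -5 0.027;-0.0164 0.0042 0 -5 0.027;-0.016 0.0058 0 -5 0.027;-0.0153 0.0074 0 -5 0.027;-0.0145 0.0089 0 -5 0.027;-0.0135 0.0103 0 -5 0.027' && python3 -m creep '-0.0124 0.0116 0 -5 0.027;-0.0113 0.0127 0 -5 0.027;-0.008 0.011 0 -5 0.027;-0.0015 0.002 0 0 0.027;0 0 0 0 0.027'
```

```text
time_s: 32.92
tool_pos: [0.5827, 0.1776, 0.2687]
tool_rot: [179.8, -0.1, 51.0]
force: [2.0, 1.2, -0.1]
grip_width: 0.0271
grasp_force: 0.6
time_s: 33.55
tool_pos: [0.5507, 0.2135, 0.2687]
tool_rot: [179.8, -0.2, 36.1]
force: [3.7, -2.9, 2.5]
grip_width: 0.0271
grasp_force: 2.2
```

```bash
python3 -m creep '-0.0015 0.002 0 0 0.027;-0.001 0.0015 0 0 0.027;0 0 0 0 0.027'
```

```text
time_s: 33.92
tool_pos: [0.5507, 0.2136, 0.2686]
tool_rot: [179.5, -0.2, 35.9]
force: [8.0, -7.5, 1.6]
grip_width: 0.027
grasp_force: 5.5
```

At the stop (no further motion, force building). Back off, open, rise and retreat, then check.

```bash
python3 -m creep '0.004 -0.0055 0 0 0.04;0 0 0 0 0.05;0 0 0 0 0.05;0 0 0.04 0 0.05;0 0 0.05 0 0.05;0 0 0.02 0 0.05;-0.04 -0.04 0 0 0.05;-0.04 -0.04 0 0 0.05' && python3 -m creep '-0.02 -0.05 0 0 0.05;0 -0.06 0 0 0.05;0 -0.06 0 0 0.05;0 0 0 0 0.05;0 0 0 0 0.05;0 0 0 0 0.05;0 0 0 0 0.05;0 0 0 0 0.05'
python3 - <<'E'
from h import *
cams.read_camera("scene"); cams.read_camera("top")
im=cams.read_camera("scene"); cv2.imwrite("pics/s7.png",cv2.resize(im[130:380,130:450,::-1],(640,500)))
for c in ("scene","top"):
    for x in finder.tip_of("lamp_knob",c)[:1]:
        p=at_z(c,x["xy"],.277); print(c,p,x["p"],"angle",np.arctan2(.6925-p[0],.3065-p[1])+.0214)
E
```

```text
time_s: 34.92
tool_pos: [0.4694, 0.1331, 0.3763]
tool_rot: [-179.8, 0.0, 36.4]
force: [-0.0, -0.4, 1.5]
grip_width: 0.0501
grasp_force: 0.0
time_s: 35.92
tool_pos: [0.4506, -0.0368, 0.377]
tool_rot: [180.0, 0.0, 36.3]
force: [0.4, 0.4, -0.4]
grip_width: 0.0502
grasp_force: 0.0
scene [0.55069581 0.21488604 0.277     ] 0.81 angle 1.018596135295339
top [0.55221209 0.21352606 0.277     ] 0.66 angle 1.0069194731758477
```

View pics/s7.png

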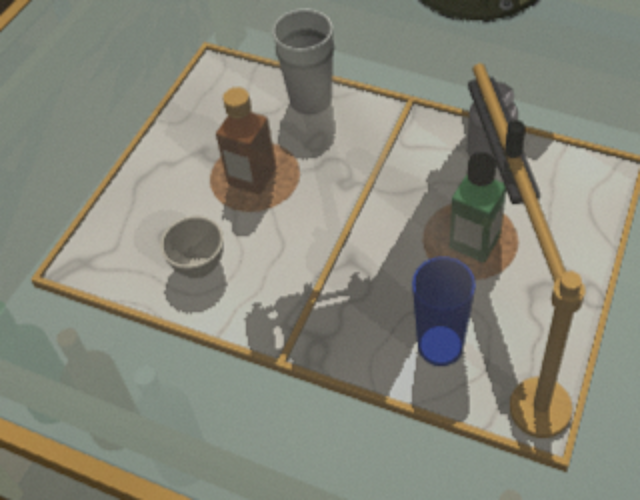

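Both bottles stand on their corks, the bystanders are in place, and the lamp is at its stop (about 1.0 rad).

```bash
python3 -c "
from h import *
print(ticket.sign_off())"
```

```text
the job is handed in; nothing more can be done
None
```

The job is handed in, with no verdict returned: the lamp arm was folded back, amber then stood on the right cork and green on the left, the lamp was swung back out to its stop (about 1.0 rad), and the last picture shows the four other pieces standing in place.

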